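Open the filler jar braced in the caddy

ROBOT

A 7-joint arm with a two-finger parallel gripper is mounted at the origin on the work surface. World frame = base frame: x ahead of the robot, y to its left, z up, the work surface at z = 0. Lengths are in m, angles in rad, forces in N, time in s.
With the tool pointing down it reaches from about 0.4 to 0.85 m from the base axis. Payload 10.4 kg.
Tool frame: the origin (TCP) lies midway between the tips of the shut fingers; the grasp point (between the pads) lies 19 mm behind it (env.pinch_z is the distance from the TCP to the grasp point, in m); z points along the fingers, y is the line along which they close (so a half turn about z gives the same grasp; the last joint's range is limited). The gripper opens to 87 mm and grips with 3 to 60 N. Pads are 19 mm wide; open, the fingers measure 117 mm over their backs; the gripper's body (75 mm by 190 mm) begins 51 mm behind the grasp point.
Start: joints at [-1.322, 0.332, -0.065, 1.46, 0.022, 1.35, -0.088], TCP at [0.168, 0.602, 0.223] pointing down, gripper open.
Joint ranges: [-2.6, 2.6], [-0.5, 2.12], [-1.47, 1.34], [0.16, 2.42], [-1.27, 4.41], [0.06, 2.06], [-2.6, 2.6]. Speed limits (rad/s): [2.22, 2.22, 2.79, 2.79, 3.14, 3.14, 3.14].

INTERFACE

Orientations are given as a unit quaternion [w, x, y, z].
In Python, from cell import env gives the robot as it stands.
- The arm moves only by the tool send_rows, never from a script. Its argument "commands" is a list of rows, each a list of 6 numbers: the shift along the tool's x, y, z in units of 60 mm (1.0 is 60 mm), then the turn, a rotation vector about the tool's x, y, z in units of 10 degrees (1.0 is 10 degrees). A call has 1 to 10 rows; each row shifts and turns the commanded pose from where the row before left it, along the tool's axes as they then stand; what a row does not reach is not made up. A row lasts 1/8 s, in which the tool goes at most 62.5 mm and 10.7 degrees, less where a joint would pass 70% of its speed; a pose out of reach is approached as far as the arm can. A call is refused whole if a number of a shift passes 1 or a number of a turn 1, either way. A call with a gripper value outside its range is refused whole. "jaw" is the opening, from 0 (shut) to 1 (fully open), set as the call begins (left out, the last holds). The fingers move at their own pace and stop on an object; "force" is the grip in N (left out, the last holds). Time passes only in rows, so rows that do not move let the fingers close. It gives the time, the measured TCP pose, the force, the opening and the grip force at its end, in the units of the state.
- env.sense(): the state, without advancing time (a new reading comes with each control period).
- env.grab_frame(name): name is "side" or "top" or "wrist"; returns a dict with "image" (400x640x3 uint8, red, green, blue), "intrinsics" (3x3 intrinsics, pixels), "D" ([k1, k2, p1, p2, k3] as OpenCV has them; the pictures are not rectified), "R" (3x3) and "t" (3): a world point X has camera coordinates R X + t. Camera axes: x right, y down, z forward; pixel columns grow to the right and rows downward; lengths in m; the calibration is good to about 2 mm. A picture is of the moment at which its call begins. There is no depth.
- env.close_job(): hands the job in; it is judged then, once.
Trained networks look in a picture, given as the dict that the camera call returned (one of the last four; its "shot" number tells which), for a name from the list of things; names that differ only in an ending like _2 or _b are one class to them, and where a whole thing is asked for, a point or a joint stands for the part that bears it (a point fixed in the world has none). Each returns a list of dicts, best first, with "conf" (0 to 1); they miss things now and then, are a little off and sometimes report something else, mostly with a low value. They report only what shows in the picture. A call takes as long as a camera call. They do not tell look-alikes from the thing itself.
- env.silhouettes(picture, name): "region" (400x640 bool, what is visible of it) and "point" ([column, row] in pixels, amid what is visible of it).
- env.place_of(picture, name): "point" ([column, row] in pixels: a listed point, or the origin of a listed thing).
The state is a dict: "t": time; "joints": joint angles; "joint_vel": joint speeds; "tau": joint torques, N m; "ee_pos": TCP position; "tcp_rot": TCP orientation; "ft_force": force on the tool from outside, world axes, zero at the start; "moment": the same for the moment, N m; "gripper_width": opening from 0.0 (shut) to 1.0 (fully open); "grip_force": force on a finger pad.
Only numpy, scipy, OpenCV 4.12 (cv2) and the standard library are available. Lean on these libraries where they do the work, as an engineer would, in place of code of your own. Each camera call takes 0.05 s, during which the arm holds its last target. There are 200 camera calls.

TASK

The scraper has been left lying across the square well of the caddy: lay it flat in the tool trough beside the smoothing tool. Then pick up the square jar, keeping it upright with its cap on, and stand it fully down in the square well, which keeps it from turning. Unscrew its tight cap anticlockwise, turning only until the threads let go (about a quarter turn), lift it straight off and finish holding the cap level in the gripper a centimetre or two above the open mouth, with the jar still seated and everything else left where it is.

Things in the scene. Friction and masses are not known exactly. Their poses are not given: they have to be found in the camera images.
- caddy: Grey moulded caddy screwed to the worktop, 212 x 236 mm, base plate 5 mm thick. Origin: centre of its underside; x along its 212 mm length, y across, z up. On its -y half stands the square well, on its +y half the long shallow tool trough.
- well (a point): Centre of the floor of the square well (axes as the caddy; 68 mm to the -y side of the caddy's origin, 5 mm above the worktop). Inside 67 x 67 mm, sides parallel to the caddy's axes, 41 mm deep; over its top 8 mm it flares out to 79 x 79 mm as a lead-in. Its flat rim, 89 x 89 mm outside, is 46 mm above the worktop.
- trough (a point): Centre of the floor of the tool trough (axes as the caddy; 50 mm to the +y side of the caddy's origin, 5 mm above the worktop). Inside 200 mm along x and 118 mm along y, walls 4 mm thick and 27 mm high. The smoothing tool lies along its +y wall; the free floor is from y = -59 to about y = +20 mm.
- scraper: Caulk scraper, 160 mm long along its x, flat underside, 0.06 kg; lies across the rim of the square well. Origin: centre of its underside. Handle from x = -80 to +35 mm, 26 mm wide and 14 mm thick; then a 32 mm wide, 8 mm thick neck and a steel blade 44 mm wide and 4 mm thick at the +x end.
- smoother: Hard rubber smoothing tool lying in the trough, flat paddle about 110 x 28 x 8 mm, long along x. Origin: centre of its underside. To be left alone.
- jar: White jar, the only square one: its lower part is 62 x 62 mm (corner radius 6 mm), 78 mm high, then a round neck of 44 mm diameter; 107 mm high with its cap on, about 0.4 kg. Origin: centre of its underside; x and y square to its sides, z up. In the well it has up to about 7 degrees of play either way before the sides stop it from turning.
- jar_mouth (a point): Centre of the rim of the jar's mouth, on its axis 104 mm above its underside (axes as the jar). Three sloping thread ribs stand 4 mm out from the neck; the cap's lugs sit under them. The cap comes free once turned 57 to 103 degrees anticlockwise (from above) relative to the jar, best about 80; further on the lugs run under the next ribs.
- cap: Black ribbed cap of the square jar, 60 mm in diameter, 24 mm high, 0.08 kg. Origin: centre of its lower edge, z up. Closed: lower edge 83 mm above the jar's underside, 21 mm below the mouth rim, and x axis 80 degrees clockwise (from above) of the jar's x. Free: the x axes are about parallel.
- round_jar: White round jar with a black lid, 68 mm diameter, 95 mm high. Origin: centre of its underside. Bystander.
- opener: Small cartridge opener, flat handle with a ring at one end, about 84 x 28 x 18 mm, lying on the worktop. Bystander.
- tape: Roll of masking tape lying flat, 100 mm diameter, 25 mm high. Origin: centre of its underside. Bystander.
- tin: Aluminium tin, 80 mm diameter, 120 mm high. Origin: centre of its underside. Bystander.
- cap_top (a point): Centre of the cap's flat top, 24 mm above its lower edge. A sprung liner inside makes the closed cap tight (about 0.5 N m to start it) and it cannot be pulled off while closed. The thread rises 2.4 mm while it unscrews; the gripper need not rise with it. Jar and cap may be lifted together by the cap.
There are look-alikes about, which are no part of the job. Of the things like the cap, leave any that is red or turquoise; of the rest the larger one is meant.

How it is judged:
By the outcome, as a careful person would: the job done as asked, in the order asked, and still so for the second after the job is handed in, while the arm keeps its last pose, push and grip.
It also fails if it takes over 54 s, if anything falls off the work surface, if the arm or the gripper's body presses on something with over 40 N, if the wrist force passes 120 N, or if a joint passes its speed limit or range.

## Working session

There is one attempt and no reset: what is moved stays moved. The work goes in short steps, Python scripts to look and compute and a tool call to move; the robot and the scene stay as the last step left them, time stands still between calls to the robot, and variables do not carry over. Pictures are saved under pics/ and viewed, at most 10 in all, crops included, and the job is handed in when it is done.

Besides the shell and the picture viewer there is one more tool, called as name([rows], argument=value, ...), one row to a line, values as JSON. send_rows: Moves the arm, as the interface text tells. Its arguments: {"type":"object","properties":{"commands":{"type":"array","items":{"type":"array","items":{"type":"number"}}},"jaw":{"type":"number"},"force":{"type":"number"}},"required":["commands"]}

```bash
mkdir -p pics; cat > h.py <<'E'
import numpy as np, cv2
from cell import env
def ray(f,p):
    u=cv2.undistortPoints(np.array([[p]],float),f["intrinsics"],np.array(f["D"],float))[0,0]
    R=np.array(f["R"]);t=np.array(f["t"])
    d=R.T@np.array([u[0],u[1],1]); return -R.T@t, d/np.linalg.norm(d)
def atz(f,p,z):
    c,d=ray(f,p); return c+d*(z-c[2])/d[2]
def tri(obs):
    A=np.zeros((3,3));b=np.zeros(3)
    for f,p in obs:
        c,d=ray(f,p);M=np.eye(3)-np.outer(d,d);A+=M;b+=M@c
    x=np.linalg.solve(A,b)
    return x,[np.linalg.norm((np.eye(3)-np.outer(ray(f,p)[1],ray(f,p)[1]))@(x-ray(f,p)[0])) for f,p in obs]
def proj(f,X):
    r=cv2.Rodrigues(np.array(f["R"]))[0]
    return cv2.projectPoints(np.array([X],float),r,np.array(f["t"],float),f["intrinsics"],np.array(f["D"],float))[0][0,0]
E
python3 - <<'E'
from h import *
np.set_printoptions(precision=3,suppress=True)
F={n:env.grab_frame(n) for n in("side","top")}
cv2.imwrite("pics/a.png",np.vstack([F[n]["image"][:,:,::-1] for n in F])[:, :] if 0 else cv2.resize(np.vstack([F[n]["image"][:,:,::-1] for n in F]),(480,600)))
for n in F: cv2.imwrite(f"pics/{n}0.png",F[n]["image"][:,:,::-1])
for n in ["caddy","well","trough","scraper","smoother","jar","jar_mouth","cap","cap_top","round_jar","opener","tape","tin"]:
    for c in F:
        print(n,c,[(np.round(r["point"]),round(r["conf"],2)) for r in env.place_of(F[c],n)][:4])
s=env.sense();print(s)
for c in F: print(c, -np.array(F[c]["R"]).T@np.array(F[c]["t"]))
E
```

```text
caddy side [(array([319., 220.]), 0.97)]
caddy top [(array([299., 193.]), 0.8)]
well side [(array([333., 231.]), 0.88)]
well top [(array([320., 190.]), 0.89)]
trough side [(array([312., 214.]), 0.87), (array([306., 165.]), 0.48)]
trough top [(array([287., 196.]), 0.58)]
scraper side [(array([327., 219.]), 0.97)]
scraper top [(array([321., 191.]), 0.74), (array([384., 221.]), 0.69), (array([386., 218.]), 0.45)]
smoother side [(array([303., 204.]), 0.7)]
smoother top [(array([271., 196.]), 0.49), (array([298., 193.]), 0.3)]
jar side [(array([337., 287.]), 0.94)]
jar top [(array([272., 198.]), 0.56), (array([383., 222.]), 0.42)]
jar_mouth side [(array([337., 256.]), 0.86)]
jar_mouth top [(array([386., 219.]), 0.65)]
cap side [(array([351., 324.]), 0.91), (array([341., 267.]), 0.79), (array([377., 282.]), 0.72), (array([300., 301.]), 0.68)]
cap top [(array([387., 220.]), 0.74), (array([414., 234.]), 0.64), (array([392., 195.]), 0.58), (array([378., 253.]), 0.55)]
cap_top side [(array([341., 257.]), 0.96), (array([350., 311.]), 0.82), (array([375., 277.]), 0.73), (array([302., 298.]), 0.4
[... 260 characters left out ...]
167.]), 0.56)]
tape side [(array([245., 187.]), 0.68)]
tape top [(array([214., 229.]), 0.86)]
tin side [(array([304., 164.]), 0.9)]
tin top [(array([209., 166.]), 0.96)]
{'t': 1.4, 'joints': array([-1.322,  0.332, -0.065,  1.46 ,  0.022,  1.35 , -0.089]), 'joint_vel': array([ 0.001, -0.001, -0.   ,  0.   ,  0.   , -0.002, -0.001]), 'tau': array([ -0.   , -62.303,   0.024, -39.012,  -0.061,   0.032,   0.   ]), 'ee_pos': array([0.168, 0.602, 0.223]), 'tcp_rot': array([-0.   ,  0.135,  0.991,  0.   ]), 'ft_force': array([-0.275, -0.009,  0.205]), 'moment': array([ 0.034, -0.02 , -0.011]), 'grip_force': 0.0, 'gripper_width': 1.0036941412563325}
side [-0.008 -0.955  0.952]
top [0.322 0.018 1.659]
```

View images.

```bash
python3 - <<'E'
import cv2,numpy as np
s=cv2.imread("pics/side0.png");t=cv2.imread("pics/top0.png")
a=cv2.resize(s[130:360,210:450],(800,767//1))[:,:]
a=cv2.resize(s[130:360,190:450],(800,600),interpolation=cv2.INTER_CUBIC)
b=cv2.resize(t[130:280,190:470],(800,428),interpolation=cv2.INTER_CUBIC)
cv2.imwrite("pics/s1.png",a);cv2.imwrite("pics/t1.png",b)
E
```

```text
(no output)
```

View pics/s1.png

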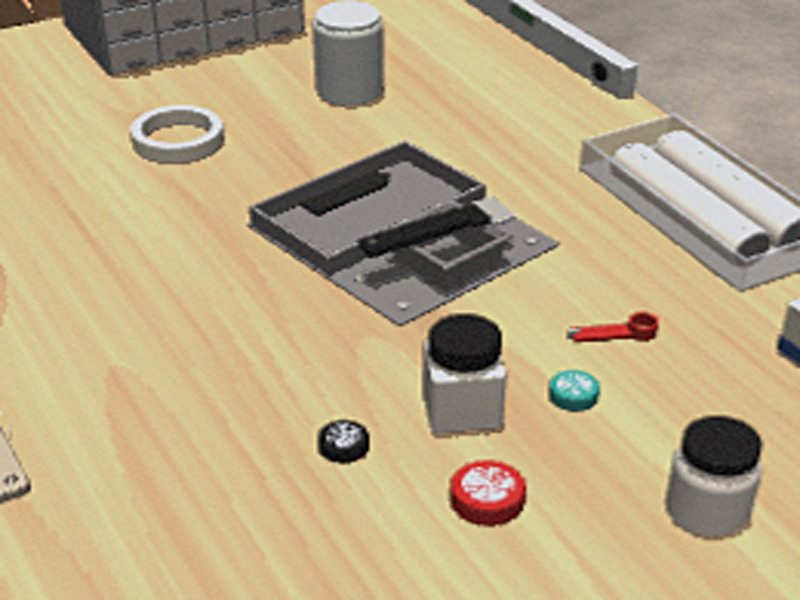

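View pics/t1.png

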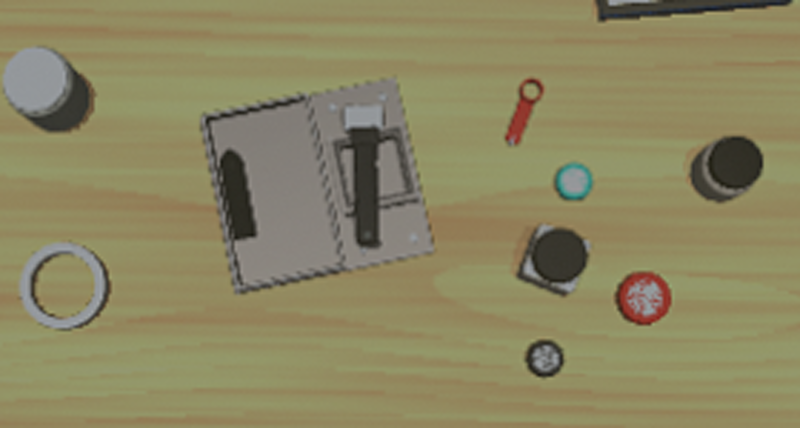

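Side view: the jar stands around full-image pixel (341,270) and the caddy around (319,220), with the scraper lying across the well at (327,219). Top view: jar at (386,219), well (320,190), scraper from about (317,170) to (319,214).
Cap candidates in the side view: black on the square jar (341,257), red (350,320), turquoise (376,279), small black (301,299), round-jar lid (424,300). I choose the one on the square jar; the wrist camera will check it.

```bash
python3 - <<'E'
from h import *
np.set_printoptions(precision=3,suppress=True)
F={n:env.grab_frame(n) for n in("side","top","wrist")}
P=dict(caddy=((319,220),(299,193)),well=((333,231),(320,190)),trough=((312,214),(287,196)),scraper=((327,219),(319,191)),cap_top=((341,257),(385.5,218.5)),round=((424,298),(447,187)))
for n,(a,b) in P.items(): print(n,tri([(F["side"],a),(F["top"],b)]))
T=F["top"]
g=lambda x,y:(190+x*.35,130+y*.35)
# caddy corners (base on table z~.005), scraper ends, well rim corners
for n,p,z in [("c",(435,250),.005),("c",(394,78),.005),("c",(236,292),.03),("c",(203,115),.03),("scr blade",(363,105),.05),("scr end",(368,246),.06),("rim",(335,145),.046),("rim",(402,128),.046),("rim",(418,200),.046),("jar",(520,283),.0),("jar",(573,293),.0),("jar",(588,238),.078),("red",(643,297),.02),("blk",(545,357),.02),("turq",(574,181),.02)]:
    print(n,atz(T,g(*p),z))
W=F["wrist"];s=env.sense()
from scipy.spatial.transform import Rotation as Ro
q=s["tcp_rot"];R=Ro.from_quat([q[1],q[2],q[3],q[0]]).as_matrix()
Rc=np.array(W["R"]);tc=-Rc.T@W["t"]
print("cam in tool",R.T@(tc-s["ee_pos"]),"\n",R.T@Rc.T,"\ntool",R,W["intrinsics"])
cv2.imwrite("pics/w0.png",W["image"][:,:,::-1])
E
```

```text
caddy (array([ 0.558,  0.086, -0.003]), [np.float64(0.0038644677494703056), np.float64(0.003864467749470305)])
well (array([0.568, 0.016, 0.001]), [np.float64(0.004138135169128971), np.float64(0.004138135169128922)])
trough (array([ 0.551,  0.125, -0.004]), [np.float64(0.0007300961397321503), np.float64(0.0007300961397323717)])
scraper (array([0.554, 0.021, 0.05 ]), [np.float64(0.007886071270300702), np.float64(0.00788607127030067)])
cap_top (array([ 0.468, -0.189,  0.108]), [np.float64(0.0007446372723724442), np.float64(0.000744637272372483)])
round (array([ 0.573, -0.388,  0.096]), [np.float64(0.00048620419987326535), np.float64(0.00048620419987329555)])
c [ 0.481 -0.06   0.005]
c [ 0.683 -0.011  0.005]
c [0.427 0.167 0.03 ]
c [0.632 0.21  0.03 ]
scr blade [0.641 0.025 0.05 ]
scr end [0.479 0.018 0.06 ]
rim [0.595 0.057 0.046]
rim [ 0.616 -0.019  0.046]
rim [ 0.533 -0.038  0.046]
jar [ 0.444 -0.159  0.   ]
jar [ 0.433 -0.22   0.   ]
jar [ 0.489 -0.226  0.078]
red [ 0.427 -0.298  0.02 ]
blk [ 0.358 -0.185  0.02 ]
turq [ 0.561 -0.22   0.02 ]
cam in tool [ 0.081  0.001 -0.162] 
 [[ 0.    -0.957 -0.291]
 [ 1.     0.     0.   ]
 [-0.    -0.291  0.957]] 
tool [[-0.963  0.268  0.   ]
 [ 0.268  0.963  0.   ]
 [-0.     0.    -1.   ]] [[339.538   0.    318.975]
 [  0.    339.538 188.119]
 [  0.      0.      1.   ]]
```

send_rows([
  [-0.6,-0.58,0],
  [-0.6,-0.58,0],
  [-0.6,-0.58,0],
  [-0.6,-0.58,0],
  [-0.6,-0.58,0],
  [-0.6,-0.58,0],
  [-0.6,-0.58,0],
])

```text
validation failed for argument at $.co...
```

send_rows([
  [-0.6,-0.58,-0.05,0,0,0],
  [-0.6,-0.58,-0.05,0,0,0],
  [-0.6,-0.58,-0.05,0,0,0],
  [-0.6,-0.58,-0.05,0,0,0],
  [-0.6,-0.58,-0.05,0,0,0],
  [-0.6,-0.58,-0.05,0,0,0],
  [-0.6,-0.58,-0.05,0,0,0],
], jaw=1)

```text
t: 2.42
ee_pos: [0.3458, 0.2983, 0.2439]
tcp_rot: [0.0, 0.135, 0.991, 0.0]
ft_force: [0.9, 0.4, 0.4]
gripper_width: 1.001
grip_force: 0.0
```

send_rows([
  [-0.6,-0.58,-0.05,0,0,0],
  [-0.6,-0.58,-0.05,0,0,0],
  [-0.6,-0.58,-0.05,0,0,0],
  [-0.6,-0.58,-0.05,0,0,0],
  [-0.6,-0.58,-0.05,0,0,0],
  [-0.6,-0.58,-0.05,0,0,0],
  [-0.5,-0.5,0,0,0,0],
  [0,0,0,0,0,-0.9],
  [0,0,0,0,0,-0.9],
  [0,0,0,0,0,0],
])

```text
t: 3.68
ee_pos: [0.518, 0.0036, 0.2616]
tcp_rot: [0.0, -0.021, 1.0, 0.0]
ft_force: [0.1, -0.6, -0.2]
gripper_width: 1.0
grip_force: 0.0
```

```bash
python3 - <<'E'
from h import *
np.set_printoptions(precision=3,suppress=True)
W=env.grab_frame("wrist");cv2.imwrite("pics/w1.png",W["image"][:,:,::-1])
np.savez("w1.npz",**{k:W[k] for k in("intrinsics","D","R","t")})
for n in ["caddy","well","scraper","jar","cap_top","trough"]: print(n,[(np.round(r["point"],1),round(r["conf"],2)) for r in env.place_of(W,n)][:3])
s=env.sense();print(s["t"],s["joints"],s["ee_pos"],s["tcp_rot"])
E
```

```text
caddy [(array([378.7, 183.7]), 0.96), (array([419.7, 177.9]), 0.46), (array([612. ,  99.7]), 0.3)]
well []
scraper [(array([335.8, 195.5]), 0.93), (array([416.1, 179.7]), 0.73)]
jar [(array([126.8, 114.3]), 0.65), (array([160.3, 104.2]), 0.58)]
cap_top [(array([113.2, 114.4]), 0.93), (array([144.2, 183.8]), 0.93), (array([153.3,   4.7]), 0.76)]
trough [(array([417.4, 179.1]), 0.73)]
4.025 [-0.624  0.064  0.559  1.708 -0.035  1.379  1.553] [0.518 0.004 0.262] [ 0.    -0.021  1.     0.   ]
```

View pics/w1.png

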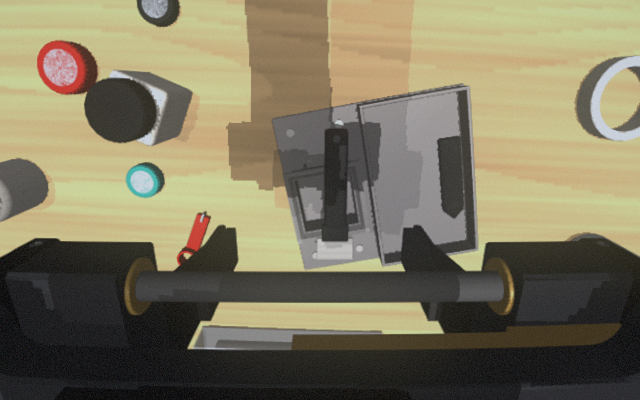

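The wrist view shows the scraper with its handle end at (336,128) and blade end at (333,257). The trough's top corners are at (357,105), (467,85) and (477,248), and the base corner at (272,120). The square jar under its black cap is at (125,110), red cap (67,67), turquoise (145,180), small black (158,5), round jar (15,185): choice confirmed. Next I refine with a second view.

```bash
cat > m1.py <<'E'
from h import *
np.set_printoptions(precision=3,suppress=True)
f=dict(np.load("w1.npz"))
for n,p,z in [("troughTL",(358,105),.032),("TR",(467,85),.032),("BR",(477,248),.032),("BL",(385,264),.032),("baseTL",(272,120),.005),("baseBL",(305,268),.005),
 ("handle end",(336,129),.060),("hL1",(325,135),.06),("hR1",(347,135),.06),("hL2",(323,235),.06),("hR2",(347.5,235),.06),("bladeL",(315,259),.05),("bladeR",(353,257),.05)]:
    print(n,atz(f,p,z))
img=cv2.imread("pics/w1.png")
a=cv2.resize(img[75:275,225:492],(800,600),interpolation=cv2.INTER_CUBIC)
cv2.imwrite("pics/w1c.png",a)
E
python3 m1.py
```

```text
troughTL [0.457 0.046 0.032]
TR [0.43  0.167 0.032]
BR [0.629 0.214 0.032]
BL [0.657 0.096 0.032]
baseTL [ 0.481 -0.054  0.005]
baseBL [ 0.682 -0.008  0.005]
handle end [0.482 0.021 0.06 ]
hL1 [0.489 0.01  0.06 ]
hR1 [0.488 0.033 0.06 ]
hL2 [0.606 0.013 0.06 ]
hR2 [0.605 0.042 0.06 ]
bladeL [0.643 0.005 0.05 ]
bladeR [0.638 0.052 0.05 ]
```

View pics/w1c.png

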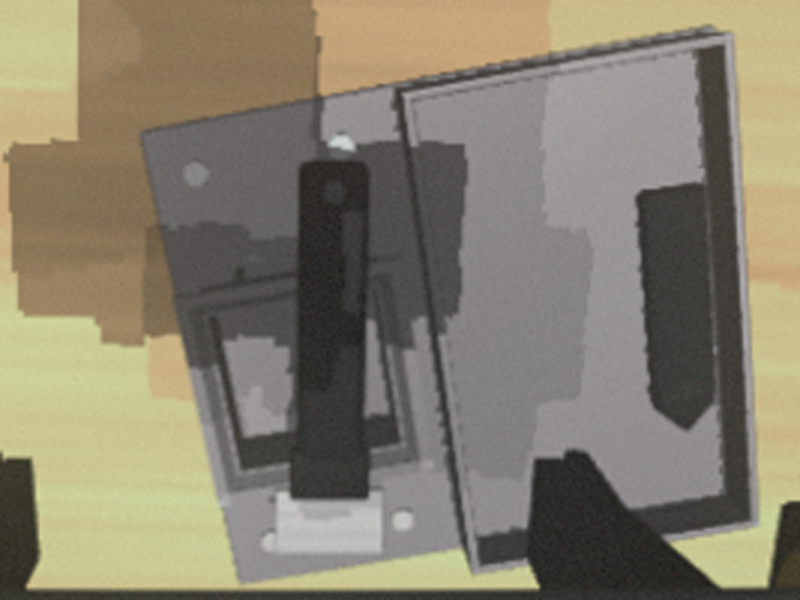

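send_rows([
  [-0.24,0.1,0.75,0,0,0],
  [-0.24,0.1,0.75,0,0,0],
  [-0.24,0.1,0.6,0,0,0],
  [0,0,0,0,0,0],
], jaw=0.55)

```text
t: 4.53
ee_pos: [0.5591, 0.0239, 0.1331]
tcp_rot: [-0.002, -0.021, 1.0, -0.001]
ft_force: [0.1, -0.6, 0.1]
gripper_width: 0.63
grip_force: 0.0
```

```bash
python3 - <<'E'
from h import *
np.set_printoptions(precision=4,suppress=True)
W=env.grab_frame("wrist");cv2.imwrite("pics/w2.png",W["image"][:,:,::-1])
np.savez("w2.npz",**{k:W[k] for k in("intrinsics","D","R","t")})
r=env.silhouettes(W,"scraper")[0];m=r["region"];print(r["conf"])
np.save("m2.npy",m)
cv2.imwrite("pics/w2c.png",cv2.resize(W["image"][40:300,140:500,::-1],(800,578)))
for row in range(40,300,12):
    c=np.where(m[row])[0]
    if len(c): print(row,c[0],c[-1],atz(W,(c[0],row),.06)[:2],atz(W,(c[-1]+1,row),.06)[:2],atz(W,((c[0]+c[-1]+1)/2,row),.06)[:2])
s=env.sense();print(s["t"],s["ee_pos"])
E
```

```text
0.61
100 301 337 [0.4887 0.0095] [0.4876 0.0344] [0.4881 0.022 ]
112 301 337 [0.4966 0.0097] [0.4956 0.0349] [0.4961 0.0223]
124 302 336 [0.5047 0.0106] [0.5037 0.0347] [0.5042 0.0227]
136 301 337 [0.513  0.0102] [0.5119 0.0358] [0.5124 0.023 ]
148 301 337 [0.5214 0.0104] [0.5203 0.0363] [0.5209 0.0234]
160 301 336 [0.53   0.0107] [0.5289 0.0361] [0.5294 0.0234]
172 301 335 [0.5387 0.0109] [0.5376 0.0359] [0.5382 0.0234]
184 302 336 [0.5476 0.0119] [0.5465 0.0372] [0.5471 0.0245]
196 302 336 [0.5567 0.0122] [0.5556 0.0377] [0.5562 0.0249]
208 302 336 [0.5661 0.0124] [0.5649 0.0382] [0.5655 0.0253]
220 302 335 [0.5756 0.0127] [0.5745 0.0381] [0.575  0.0254]
232 302 335 [0.5853 0.013 ] [0.5842 0.0386] [0.5847 0.0258]
244 300 339 [0.5954 0.0117] [0.594  0.0422] [0.5947 0.027 ]
256 299 339 [0.6056 0.0112] [0.6042 0.0429] [0.6049 0.027 ]
268 292 344 [0.6163 0.006 ] [0.6145 0.0474] [0.6154 0.0267]
4.625 [0.5605 0.0231 0.1365]
```

View pics/w2c.png

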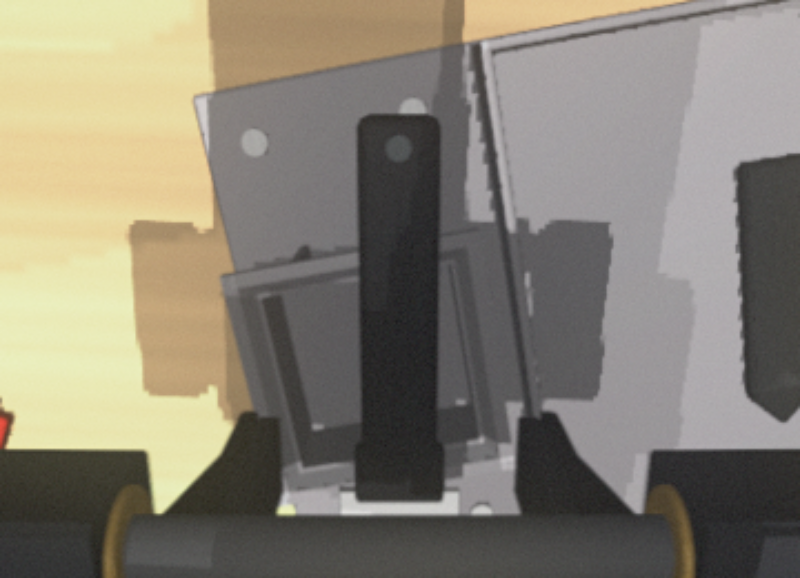

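Close crop: the scraper's handle lies centred between the fingers, its end at full-image (319,91). The well rim's near-left corner is at (240,166), and the trough wall corner at about (357,60).

```bash
python3 - <<'E'
from h import *
from scipy.optimize import least_squares
np.set_printoptions(precision=4,suppress=True)
a=dict(np.load("w1.npz"));b=dict(np.load("w2.npz"))
c1=lambda u,v:(225+u*.33375,75+v/3); c2=lambda u,v:(140+u*.45,40+v*.45)
print("handle end",tri([(a,c1(335,161)),(b,c2(399,114))]))
print("rim TL",tri([(a,c1(180,297)),(b,c2(222,277))]))
print("trough TL",tri([(a,c1(398,90)),(b,c2(482,44))]))
print("base TL",tri([(a,c1(142,130)),(b,c2(194,97))]))
# caddy pose fit: trough outer top corners, base corners
obs=[(a,c1(398,90),(-104,-13,32)),(a,c1(733,35),(-104,113,32)),(a,c1(757,525),(104,113,32)),(a,c1(472,573),(104,-13,32)),(a,c1(142,130),(-106,-118,5)),(a,c1(240,582),(106,-118,5)),
(b,c2(482,44),(-104,-13,32)),(b,c2(194,97),(-106,-118,5)),(b,c2(222,277),(-44.5,-112.5,46))]
def W(p,X):
    c,s=np.cos(p[2]),np.sin(p[2]);X=np.array(X)/1000
    return np.array([p[0]+c*X[0]-s*X[1],p[1]+s*X[0]+c*X[1],X[2]])
res=lambda p:np.concatenate([proj(f,W(p,X))-q for f,q,X in obs])
r=least_squares(res,[.556,.08,.235],loss="soft_l1",x_scale=[.01,.01,.1])
p=r.x;print(p,np.degrees(p[2]));print(res(p).reshape(-1,2))
print("well",W(p,(0,-68,5)),"scraper place",W(p,(0,30,5)),W(p,(0,32,5)))
E
```

```text
handle end (array([0.4824, 0.0221, 0.0554]), [np.float64(0.000350526725362495), np.float64(0.0003505267253625227)])
rim TL (array([ 0.5343, -0.0324,  0.0611]), [np.float64(0.0006893719919529168), np.float64(0.0006893719919530202)])
trough TL (array([0.4581, 0.0487, 0.0169]), [np.float64(0.0010280458625838342), np.float64(0.0010280458625838108)])
base TL (array([ 0.4795, -0.0542,  0.0048]), [np.float64(0.0006446130760233877), np.float64(0.0006446130760233905)])
[0.557  0.0835 0.2223] 12.738800838847732
[[ 1.6724  0.9513]
 [ 0.7942 -0.6071]
 [ 1.0394  0.92  ]
 [ 0.09    1.0813]
 [-0.9967  0.5081]
 [-0.3464  1.4904]
 [-0.3297 -1.0897]
 [-0.5369 -0.5082]
 [-0.072  -0.1198]]
well [0.572  0.0172 0.005 ] scraper place [0.5504 0.1127 0.005 ] [0.55   0.1147 0.005 ]
```

send_rows([
  [-0.04,0.035,0.74,0,0,0],
  [0,0,0.5,0,0,0],
  [0,0,0.235,0,0,0],
  [0,0,0,0,0,0],
])

```text
t: 5.12
ee_pos: [0.5632, 0.0256, 0.0481]
tcp_rot: [0.001, -0.021, 1.0, 0.0]
ft_force: [-0.5, -0.3, 0.3]
gripper_width: 0.549
grip_force: 0.0
```

send_rows([
  [0,0,0,0,0,0],
  [0,0,0,0,0,0],
  [0,0,0,0,0,0],
  [0,0,0,0,0,0],
], jaw=0, force=20)

```text
t: 5.62
ee_pos: [0.563, 0.0257, 0.0476]
tcp_rot: [0.0, -0.021, 1.0, 0.0]
ft_force: [-1.3, -0.7, 6.6]
gripper_width: 0.297
grip_force: 20.0
```

send_rows([
  [0,0,-0.45,0,0,0],
  [0,0,-0.45,0,0,0],
  [0.07,0.73,0,0,0,0],
  [0.07,0.73,0,0,0,0],
  [0,0,0,0,0,-0.52],
  [0,0,0,0,0,-0.52],
  [0,0,0,0,0,0],
])

```text
t: 6.5
ee_pos: [0.5504, 0.1129, 0.1009]
tcp_rot: [-0.0, -0.111, 0.994, 0.0]
ft_force: [-0.7, -0.7, 0.0]
gripper_width: 0.294
grip_force: 20.0
```

```bash
python3 - <<'E'
from h import *
W=env.grab_frame("wrist");s=env.sense();print(s["t"],s["ee_pos"],s["tcp_rot"],s["ft_force"],s["gripper_width"])
cv2.imwrite("pics/w3.png",W["image"][60:340,180:600,::-1])
E
```

```text
6.55 [0.55047561 0.11279794 0.1008837 ] [-1.44241625e-04 -1.10646186e-01  9.93859849e-01  4.08190638e-05] [-0.11045874  0.45302281 -1.24778626] 0.2933113050784899
```

View pics/w3.png

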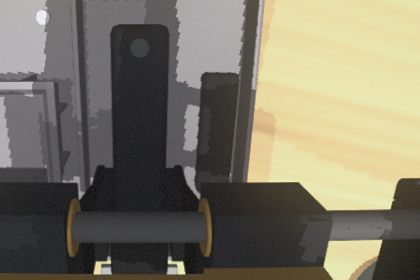

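The scraper hangs parallel to the trough walls, handle at crop (139,80), between the inner wall (82) and the smoother (200).

send_rows([
  [0,0,0.6,0,0,0],
  [0,0,0.5,0,0,0],
  [0,0,0.3,0,0,0],
  [0,0,0.13,0,0,0],
  [0,0,0,0,0,0],
])

```text
t: 7.18
ee_pos: [0.5508, 0.1128, 0.0094]
tcp_rot: [0.0, -0.111, 0.994, -0.0]
ft_force: [0.5, -0.6, -0.5]
gripper_width: 0.296
grip_force: 20.0
```

send_rows([
  [0,0,0,0,0,0],
  [0,0,0,0,0,0],
], jaw=0.45)

```text
t: 7.42
ee_pos: [0.5512, 0.1131, 0.0101]
tcp_rot: [0.001, -0.112, 0.994, 0.0]
ft_force: [-0.7, -0.5, 0.4]
gripper_width: 0.417
grip_force: 0.0
```

send_rows([
  [0,0,-0.6,0,0,0],
  [0,0,-1,0,0,0],
  [0,0,-1,0,0,0],
  [0.45,-0.79,-0.7,0,0,0],
  [0.45,-0.79,-0.7,0,0,0],
  [0.45,-0.79,0,0,0,0],
  [0.45,-0.79,0,0,0,0],
  [0.45,-0.79,0,0,0,0],
  [0,0,0,0,0,0],
], jaw=1)

```text
t: 8.55
ee_pos: [0.4731, -0.143, 0.2424]
tcp_rot: [0.001, -0.108, 0.994, 0.0]
ft_force: [0.4, -0.1, 0.7]
gripper_width: 0.998
grip_force: 0.0
```

```bash
python3 - <<'E'
from h import *
np.set_printoptions(precision=3,suppress=True)
W=env.grab_frame("wrist");s=env.sense();print(s["t"],s["ee_pos"],s["tcp_rot"],s["joints"])
np.savez("w4.npz",**{k:W[k] for k in("intrinsics","D","R","t")})
cv2.imwrite("pics/w4.png",W["image"][:,:,::-1])
for n in ("cap_top","jar","scraper"): print(n,[(np.round(r["point"],1),round(r["conf"],2)) for r in env.place_of(W,n)][:5])
cv2.imwrite("pics/w4v.png",W["image"][:,:,::-1])
E
```

```text
8.6 [ 0.474 -0.14   0.242] [ 0.001 -0.11   0.994  0.   ] [-0.484  0.005  0.693  1.8   -0.004  1.337  2.   ]
cap_top [(array([268.5, 162.1]), 0.92), (array([241.4, 211.9]), 0.92), (array([303.7,  44.7]), 0.83), (array([189.8,  87.2]), 0.74)]
jar [(array([280.5, 138.6]), 0.75)]
scraper [(array([497. , 250.9]), 0.69)]
```

View pics/w4v.png

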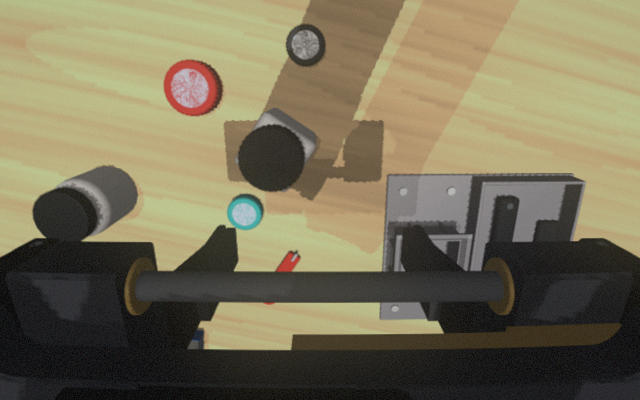

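The jar's black cap shows at (271,157) with its square body behind it, corners at about (269,108) and (318,138). The scraper lies in the trough, its handle end at (509,205). I go over the jar for its yaw.

send_rows([
  [-0.54,-0.38,0,0,0,0],
  [-0.54,-0.38,0,0,0,0],
  [0,0,0,0,0,0],
  [0,0,0,0,0,0],
])

```text
t: 9.25
ee_pos: [0.5477, -0.1678, 0.2411]
tcp_rot: [-0.001, -0.112, 0.994, 0.0]
ft_force: [-0.3, -1.0, 0.8]
gripper_width: 1.0
grip_force: 0.0
```

```bash
python3 - <<'E'
from h import *
np.set_printoptions(precision=3,suppress=True)
W=env.grab_frame("wrist");s=env.sense();print(s["t"],s["ee_pos"],s["tcp_rot"],s["joints"])
np.savez("w5.npz",**{k:W[k] for k in("intrinsics","D","R","t")})
cv2.imwrite("pics/w5.png",W["image"][:,:,::-1])
for n in ("cap_top","jar"): print(n,[(np.round(r["point"],1),round(r["conf"],2)) for r in env.place_of(W,n)][:5])
p=env.place_of(W,"cap_top")
best=min(p,key=lambda r:np.hypot(r["point"][0]-319,r["point"][1]-84))["point"]
print(tri([(dict(np.load("w4.npz")),(268.5,162.1)),(W,best)]),tri([(dict(np.load("w4.npz")),(271.5,157)),(W,best)]))
x,y=map(int,best)
cv2.imwrite("pics/w5v.png",cv2.resize(W["image"][max(0,y-75):y+75,x-100:x+100,::-1],None,fx=4,fy=4,interpolation=cv2.INTER_CUBIC));print(x-100,max(0,y-75))
E
```

```text
9.3 [ 0.547 -0.168  0.241] [-0.    -0.112  0.994  0.   ] [-0.408  0.241  0.746  1.61  -0.167  1.357  2.155]
cap_top [(array([273.6, 158.1]), 0.95), (array([315.2,  82.5]), 0.94), (array([219.5,  18.8]), 0.78)]
jar []
(array([ 0.468, -0.188,  0.114]), [np.float64(0.00017681486637522267), np.float64(0.00017681486637534093)]) (array([ 0.468, -0.189,  0.092]), [np.float64(0.00015378159123408103), np.float64(0.00015378159123413912)])
215 7
```

View pics/w5v.png

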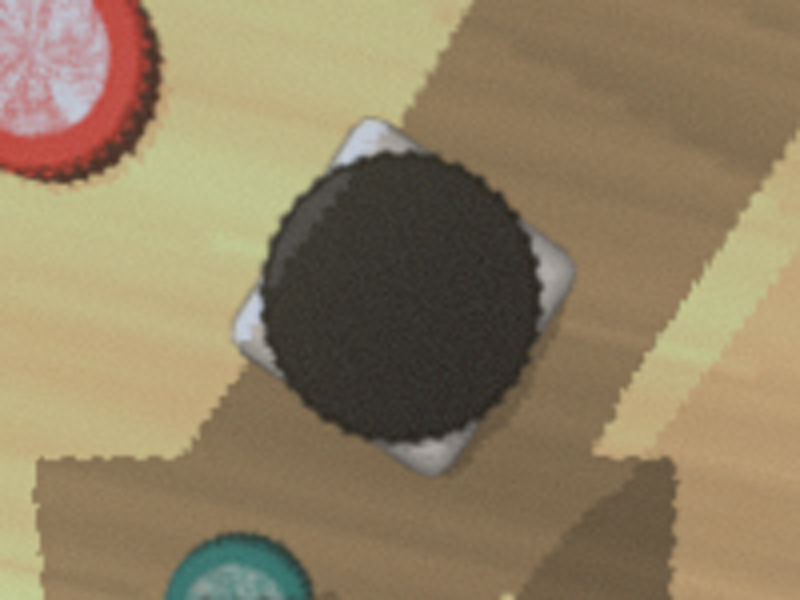

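```bash
python3 - <<'E'
from h import *
np.set_printoptions(precision=4,suppress=True)
f=dict(np.load("w5.npz"))
P=[atz(f,(215+u/4,7+v/4),.07) for u,v in [(372,117),(576,268),(437,476),(233,333)]]
for i in range(4):
    d=P[(i+1)%4]-P[i];print(np.linalg.norm(d),np.degrees(np.arctan2(d[1],d[0])))
print("body c",np.mean(P,0),"cap c",atz(f,(215+401/4,7+297/4),.107))
E
```

```text
0.057835372573778084 68.14568445206886
0.05829701532145884 -20.808253454522216
0.05909502037825219 -111.92084942376884
0.05821900408273891 157.9534563119938
body c [ 0.4673 -0.188   0.07  ] cap c [ 0.4669 -0.1885  0.107 ]
```

send_rows([
  [0.69,-0.02,0,0,0,0],
  [0.68,-0.02,0,0,0,0],
  [0,0,0.3,0,0,0.82],
  [0,0,0.4,0,0,0.82],
  [0,0,0.4,0,0,0.82],
  [0,0,0.4,0,0,0.82],
  [0,0,0,0,0,0],
  [0,0,0,0,0,0],
])

```text
t: 10.45
ee_pos: [0.4686, -0.1892, 0.1526]
tcp_rot: [0.001, 0.172, 0.985, 0.0]
ft_force: [-0.4, 0.3, 0.6]
gripper_width: 1.002
grip_force: 0.0
```

send_rows([
  [0,0,0.5,0,0,0],
  [0,0,0.4,0,0,0],
  [0,0,0.2,0,0,0],
  [0,0,0,0,0,0],
])

```text
t: 10.95
ee_pos: [0.4683, -0.1893, 0.0857]
tcp_rot: [-0.0, 0.173, 0.985, -0.0]
ft_force: [0.1, -0.5, 0.4]
gripper_width: 0.996
grip_force: 0.0
```

send_rows([
  [0,0,0,0,0,0],
  [0,0,0,0,0,0],
  [0,0,0,0,0,0],
  [0,0,0,0,0,0],
], jaw=0, force=50)

```text
t: 11.45
ee_pos: [0.4683, -0.1895, 0.0858]
tcp_rot: [0.0, 0.173, 0.985, -0.0]
ft_force: [-0.6, -1.2, 1.8]
gripper_width: 0.686
grip_force: 50.0
```

send_rows([
  [0,0,-0.4,0,0,0],
  [0,0,-0.6,0,0,0],
  [0,0,-0.2,0,0,0],
  [-0.075,0.5,0,0,0,0],
  [-0.075,0.7,0,0,0,0],
  [-0.075,0.7,0,0,0,0],
  [-0.075,0.7,0,0,0,0],
  [-0.075,0.7,0,0,0,0],
  [-0.075,0.53,0,0,0,0],
  [0,0,0,0,0,0],
])

```text
t: 12.7
ee_pos: [0.5721, 0.0209, 0.1557]
tcp_rot: [-0.001, 0.171, 0.985, -0.0]
ft_force: [-0.6, -1.5, -2.8]
gripper_width: 0.685
grip_force: 50.0
```

send_rows([
  [0,0,0,0,0,0.6],
  [0,0,0,0,0,0.9],
  [0,0,0,0,0,0.9],
  [0,0,0,0,0,0.9],
  [0,0,0,0,0,0.9],
  [0,0,0,0,0,0.9],
  [0,0,0,0,0,0.46],
  [0,0,0,0,0,0],
  [0,0,0,0,0,0],
])

```text
t: 13.82
ee_pos: [0.5717, 0.0172, 0.157]
tcp_rot: [-0.0, 0.612, 0.791, -0.0]
ft_force: [-0.4, 0.5, -3.8]
gripper_width: 0.688
grip_force: 50.0
```

```bash
python3 - <<'E'
from h import *
np.set_printoptions(precision=4,suppress=True)
W=env.grab_frame("wrist");T=env.grab_frame("side");s=env.sense();print(s["t"],s["ee_pos"],s["tcp_rot"],s["joints"],s["ft_force"],s["gripper_width"])
np.savez("w6.npz",**{k:W[k] for k in("intrinsics","D","R","t")})
cv2.imwrite("pics/w6.png",W["image"][:,:,::-1]);cv2.imwrite("pics/s6.png",T["image"][:,:,::-1])
a=cv2.resize(W["image"][50:330,120:520,::-1],(800,560),interpolation=cv2.INTER_CUBIC);b=cv2.resize(T["image"][150:270,260:390,::-1],(200,185))
a[:185,600:]=b
cv2.imwrite("pics/v6.png",a)
E
```

```text
13.925 [0.5719 0.0173 0.1573] [-0.0001  0.6124  0.7906 -0.    ] [-0.793   0.3335  0.8309  1.7264 -0.2627  1.198   0.3601] [-0.2236 -0.6568 -3.8401] 0.6861353544790251
```

View pics/v6.png

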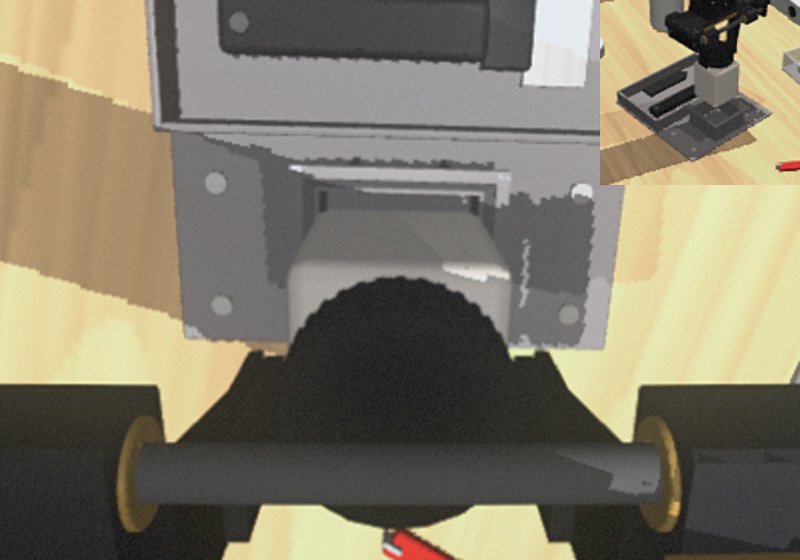

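The jar hangs upright, square with the well: rim's far edge spans crop (290–508,172), jar centred on column 400. The scraper lies flat in the trough at (380,30). I check the depth direction.

```bash
python3 - <<'E'
from h import *
np.set_printoptions(precision=4,suppress=True)
f=dict(np.load("w6.npz"));g=lambda u,v:(120+u/2,50+v/2)
c=np.array([.572,.0172]);a=np.radians(12.8);ex=np.array([np.cos(a),np.sin(a)]);ey=np.array([-ex[1],ex[0]])
for n,p,z in [("rim L",(290,170),.046),("rim R",(508,174),.046),("wall L",(155,130),.032),("base L bottom",(186,338),.005),("baseR",(605,349),.005),("jar bottom far L",(318,212),.0716),("R",(484,212),.0716),("jar top far L",(297,264),.1496),("R",(505,268),.1496)]:
    w=atz(f,g(*p),z)[:2]-c;print(n,w@ex*1e3,w@ey*1e3)
E
```

```text
rim L -44.89538070506684 41.257329304095336
rim R 43.002433064008656 42.32360972696908
wall L -103.58276793850263 54.4780244337389
base L bottom -104.81435949272127 -50.174569102476966
baseR 105.52471155485136 -49.66724352734764
jar bottom far L -30.719332134014103 29.680957941056224
R 30.901237335258248 31.564639275013835
jar top far L -27.32231729858846 31.934571671987605
R 26.909711526559764 32.50878000008689
```

send_rows([
  [-0.02,0,0.3,0,0,0],
  [0,0,0.25,0,0,0],
  [0,0,0.15,0,0,0],
  [0,0,0,0,0,0],
])

```text
t: 14.42
ee_pos: [0.5718, 0.0163, 0.1145]
tcp_rot: [-0.0, 0.613, 0.79, -0.001]
ft_force: [-0.5, 0.4, -4.0]
gripper_width: 0.689
grip_force: 50.0
```

send_rows([
  [0,0,0.12,0,0,0],
  [0,0,0.12,0,0,0],
  [0,0,0.1,0,0,0],
  [0,0,0,0,0,0],
])

```text
t: 14.92
ee_pos: [0.572, 0.0164, 0.0946]
tcp_rot: [-0.0, 0.613, 0.79, -0.0]
ft_force: [-0.0, -0.7, -3.9]
gripper_width: 0.684
grip_force: 50.0
```

No contact with the well so far; the last 4 mm.

send_rows([
  [0,0,0.04,0,0,0],
  [0,0,0.03,0,0,0],
  [0,0,0.01,0,0,0],
  [0,0,0,0,0,0],
])

```text
t: 15.42
ee_pos: [0.5726, 0.0164, 0.0908]
tcp_rot: [0.0, 0.613, 0.79, 0.0]
ft_force: [-3.2, 0.5, 5.2]
gripper_width: 0.684
grip_force: 50.0
```

send_rows([
  [0,0,0,0,0,-0.96],
  [0,0,0,0,0,-0.96],
  [0,0,-0.005,0,0,-0.96],
  [0,0,-0.005,0,0,-0.96],
  [0,0,-0.005,0,0,-0.96],
  [0,0,-0.005,0,0,-0.96],
  [0,0,-0.005,0,0,-0.96],
  [0,0,-0.005,0,0,-0.96],
  [0,0,0,0,0,-0.96],
  [0,0,0,0,0,0],
], force=60)

```text
t: 16.68
ee_pos: [0.5735, 0.0165, 0.0931]
tcp_rot: [0.001, -0.094, 0.996, 0.0]
ft_force: [0.7, -0.0, 5.9]
gripper_width: 0.683
grip_force: 60.0
```

```bash
python3 - <<'E'
from h import *
s=env.sense();print(s["t"],s["ee_pos"],s["joints"],s["ft_force"],s["moment"],s["gripper_width"])
q=s["tcp_rot"];print(2*np.degrees(np.arctan2(q[2],q[1]))-90)
E
```

```text
16.675 [0.57350331 0.0164601  0.09305612] [-0.52509108  0.34949143  0.50093971  1.77768756 -0.19041746  1.05961714
  1.80226887] [ 6.51962742e-01 -1.01596745e-03  5.85207707e+00] [ 0.21823441 -0.15008333  0.00323787] 0.6832382037250991
100.76420841666473
```

send_rows([
  [0,0,-0.05,0,0,0],
  [0,0,-0.06,0,0,0],
  [0,0,0,0,0,0],
])

```text
t: 17.05
ee_pos: [0.5723, 0.0164, 0.0988]
tcp_rot: [-0.0, -0.094, 0.996, 0.0]
ft_force: [0.2, 0.4, -1.3]
gripper_width: 0.683
grip_force: 60.0
```

Only the cap's weight is carried, so it is free. Lifting off.

send_rows([
  [0,0,-0.1,0,0,0],
  [0,0,-0.1,0,0,0],
  [0,0,-0.15,0,0,0],
  [0,0,-0.13,0,0,0],
  [0,0,0,0,0,0],
  [0,0,0,0,0,0],
])

```text
t: 17.8
ee_pos: [0.5722, 0.0164, 0.1273]
tcp_rot: [-0.0, -0.094, 0.996, 0.0]
ft_force: [0.1, 0.6, -0.5]
gripper_width: 0.684
grip_force: 60.0
```

```bash
python3 - <<'E'
from h import *
W=env.grab_frame("wrist");T=env.grab_frame("side");s=env.sense();print(s["t"],s["ee_pos"],s["tcp_rot"],s["ft_force"],s["gripper_width"])
a=cv2.resize(T["image"][150:300,260:420,::-1],(640,600),interpolation=cv2.INTER_CUBIC)
b=cv2.resize(W["image"][:,:,::-1],(320,200)); 
out=np.zeros((600,800,3),np.uint8);out[:,:480]=cv2.resize(a[:, :480] if 0 else a,(480,450)) [0:0] if 0 else 0
out[:450,:480]=cv2.resize(a,(480,450));out[:200,480:]=b
cv2.imwrite("pics/v7.png",out)
E
```

```text
17.9 [0.57212443 0.01638426 0.12714194] [-2.86093350e-04 -9.43785702e-02  9.95536340e-01  4.97007844e-06] [ 0.23982611  0.59293244 -1.02772758] 0.6843141915791188
```

View pics/v7.png

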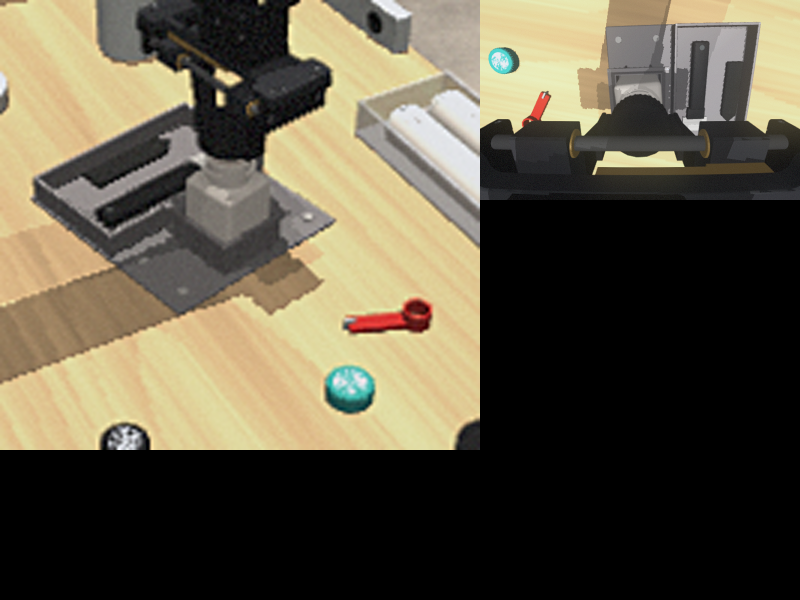

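The jar sits in the well with its neck bare (crop 230,165), and the cap is held above it. The scraper lies beside the smoother in the trough (150,190).

```bash
python3 -c "
from cell import env
print(env.close_job())"
```

```text
the job is handed in; nothing more can be done
None
```

The job is handed in, at about 18 s of the 54 s allowed: the scraper lies flat in the trough beside the smoother, the jar is seated in the well, and the unscrewed cap is held level about 15 mm above the open mouth (height worked out from the arm's position, not measured in a picture).

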